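Lock away the water-test kit

ROBOT

A 7-joint arm with a two-finger parallel gripper is mounted at the origin on the work surface. World frame = base frame: x ahead of the robot, y to its left, z up, the work surface at z = 0. Lengths are in m, angles in rad, forces in N, time in s.
With the tool pointing down it reaches from about 0.4 to 0.85 m from the base axis. Payload 4.5 kg.
Tool frame: the origin (TCP) lies at the very end of the fingers, on their centre line; the grasp point (between the pads) lies 19 mm behind it; z points along the fingers, y is the line along which they close (so a half turn about z gives the same grasp; the last joint's range is limited). The gripper opens to 88 mm and grips with 3 to 60 N. Pads are 18 mm wide; open, the fingers measure 123 mm over their backs; the gripper's body (75 mm by 187 mm) begins 45 mm behind the grasp point.
Start: joints at [1.384, 0.689, -0.195, 1.565, 0.157, 0.902, -0.215], TCP at [0.137, -0.61, 0.239] pointing down, gripper open.
Joint ranges: [-3.01, 3.01], [-0.46, 2.08], [-1.47, 1.51], [0.13, 2.56], [-1, 4.14], [0.04, 2.09], [-2.66, 2.66]. Speed limits (rad/s): [2.57, 2.57, 3.14, 3.14, 3.14, 3.14, 3.14].

INTERFACE

Orientations are given as a unit quaternion [x, y, z, w].
In Python, from plant import r gives the robot as it stands. The module is installed in compiled form; this text tells all that it offers.
- The arm moves only by the shell command python3 -m pendant 'ROWS' [FORCE]. ROWS is JSON, one flat list of numbers, 7 for each row, row after row: the opening, from 0 (shut) to 1 (fully open), then the shift along the tool's x, y, z scaled (see below), then the turn, a rotation vector about the tool's x, y, z scaled (see below). A call has 1 to 12 rows; each row is the pose to reach, as a shift and turn from the pose commanded when the call began, along the tool's axes at that moment; what a row does not reach only later rows make up. The controller multiplies each number of a shift by 0.15 m and each number of a turn by pi/2 rad. A row lasts 1/10 s, in which the tool goes at most 50 mm and 8.59 degrees, less where a joint would pass 70% of its speed; a pose out of reach is approached as far as the arm can. A call with a number of a shift or a turn outside -1 to 1 is refused whole. A call with a gripper value outside its range is refused whole. The fingers move at their own pace and stop on an object; FORCE is the grip in N (left out, the last holds). Time passes only in rows, so rows that repeat a pose let the fingers close. It gives the time, the measured TCP pose, the force, the opening and the grip force at its end, in the units of the state.
- r.get_state(): the state, without advancing time (a new reading comes with each control period).
- r.snapshot(name): name is "scene" or "top" or "wrist"; returns a dict with "img" (420x560x3 uint8, red, green, blue), "mtx" (3x3 intrinsics, pixels), "cam_to_world" (4x4, takes a point from camera to world coordinates). Camera axes: x right, y up, looking along -z (the intrinsics and any distortion apply to the point x, -y, -z); pixel columns grow to the right and rows downward; lengths in m; the calibration is good to about 2 mm. A picture is of the moment at which its call begins. There is no depth.
- r.finish_job(): hands the job in; it is judged then, once.
The state is a dict: "clock": time; "q": joint angles; "qd": joint speeds; "joint_torque": joint torques, N m; "tool_pos": TCP position; "eef_rot": TCP orientation; "contact_force": force on the tool from outside, world axes, zero at the start; "moment": the same for the moment, N m; "opening": opening from 0.0 (shut) to 1.0 (fully open); "finger_force": force on a finger pad.
Only numpy, scipy, OpenCV 4.12 (cv2) and the standard library are available. Lean on these libraries where they do the work, as an engineer would, in place of code of your own. Each camera call takes 0.05 s, during which the arm holds its last target. There are 200 camera calls.

TASK

Put the laundry's water-test kit away in the child-safe locker: push every test rod down to the bottom of a vial, one rod to a vial, and stand every stoppered jar upright on the locker's floor. When all of it is inside, shut the lid fully, and only then slide the bolt fully home through its keeper. Leave the bottles, the cup and the tray where they stand.

Things in the scene. Friction and masses are not known exactly. Their poses are not given: they have to be found in the camera images.
- locker: fixed plywood locker. Origin: underside centre of its open box, 200 (x) x 140 (y) x 100 mm high outside, walls and floor 6 mm. On its -y side a solid deck (y -70 to -210 mm, same x extent, top 108 mm high) carries the bolt; the lid is hinged on top of the +y wall. Three vials stand inside along the -y wall (x -55, 0, +55, y -44 mm) behind a low rail (y -29 mm, top at 28 mm)
- vial0 (a point): centre of the inside bottom of a clear vial fixed in the locker, 10 mm above the locker's underside; inside diameter 14 mm, inside depth 46 mm, outside 21 mm; open at the top (rim 56 mm above the counter)
- vial1 (a point): centre of the inside bottom of a clear vial fixed in the locker, 10 mm above the locker's underside; inside diameter 14 mm, inside depth 46 mm, outside 21 mm; open at the top (rim 56 mm above the counter)
- vial2 (a point): centre of the inside bottom of a clear vial fixed in the locker, 10 mm above the locker's underside; inside diameter 14 mm, inside depth 46 mm, outside 21 mm; open at the top (rim 56 mm above the counter)
- jar_floor (a point): centre of the free floor for the jars inside the locker (locker x 0, y +18 mm, 6 mm above the counter): 188 mm along the locker's x by 93 mm along its y, between the vials' rail and the +y wall; room for all the jars side by side
- lid (a joint): angle of the locker's lid: 0 = shut on the rim, grows as it swings up and away to the locker's +y side, limit 2.1; starts wide open. It stays where left (hinge friction 0.35 Nm, lid 300 g). Hinge line: along the locker's x at y +70 mm, 100 mm up. Shut, its top is flush with the deck. Closed fingertips can push its outer face over and press it down
- lid_edge (a point): middle of the lid's free edge, at half its thickness. Lid: 200 mm (along the locker's x) x 140 mm (hinge to free edge) x 8 mm. On its outer face, 40 mm towards the locker's +x from here and 14 mm in from the edge, is the bolt's keeper: a steel staple 26 mm wide, 12 mm long, 24 mm high
- bolt (a joint): slide of the steel barrel bolt along the locker's +y, from 0 (fully drawn) to 0.040 m (fully home through the keeper on the shut lid, an end stop); friction about 2.5 N, stays where left, starts drawn or nearly so
- bolt_knob (a point): top of the bolt's upright knob: a 12 mm round steel post, top 50 mm above the deck (158 mm above the counter), free to grip over its upper 25 mm; at the locker's x +40 mm, y -135 mm drawn, -95 mm home. The bolt is an 11 mm bar, axis 12 mm above the deck; its two guides are 22 mm high
- stand: white draining block fixed on the counter, 160 (its x) x 50 x 50 mm, origin at its underside centre, with three 11 mm holes 40 mm deep, 50 mm apart along its x, in which the rods stand at first
- rod0: white test rod, 85 mm long, 30 g: a 9 mm round shaft with a blunt tip, and for its upper 25 mm a grey head of 16 mm diameter. Origin: the tip; z runs along the rod up to the head. May be absent
- rod1: white test rod, 85 mm long, 30 g: a 9 mm round shaft with a blunt tip, and for its upper 25 mm a grey head of 16 mm diameter. Origin: the tip; z runs along the rod up to the head. May be absent
- rod2: white test rod, 85 mm long, 30 g: a 9 mm round shaft with a blunt tip, and for its upper 25 mm a grey head of 16 mm diameter. Origin: the tip; z runs along the rod up to the head. May be absent
- jar0: squat amber jar, 46 mm in diameter and 32 mm high, with a black stopper of 18 mm diameter standing 26 mm above it (58 mm in all); the stopper is fast in the jar and makes the grip; 100 to 200 g. Origin: underside centre. May be absent
- jar1: squat amber jar, 46 mm in diameter and 32 mm high, with a black stopper of 18 mm diameter standing 26 mm above it (58 mm in all); the stopper is fast in the jar and makes the grip; 100 to 200 g. Origin: underside centre. May be absent
- jar2: squat amber jar, 46 mm in diameter and 32 mm high, with a black stopper of 18 mm diameter standing 26 mm above it (58 mm in all); the stopper is fast in the jar and makes the grip; 100 to 200 g. Origin: underside centre. May be absent
- detergent: large bottle, 72 mm diameter, 200 mm high; not part of the job
- softener: bottle, 60 mm diameter, 170 mm high; not part of the job
- dosing_cup: white cup, 68 mm diameter, 60 mm high; not part of the job
- peg_tray: wooden tray 90 x 130 x 40 mm; not part of the job

How it is judged:
By the outcome, as a careful person would: the job done as asked, in the order asked, and still so for the second after the job is handed in, with the robot touching nothing.
Of rod0, rod1, rod2 only 2 to 3 are there at a start; the rules pass over those that are not, and their reading is None.
Of jar0, jar1, jar2 only 2 to 3 are there at a start; the rules pass over those that are not, and their reading is None.
At some moment in a run one of jar0, jar1, jar2 may be knocked a few centimetres aside while the robot is not near it.
It also fails if it takes over 210 s, if anything falls off the work surface, if the arm or the gripper's body presses on something with over 40 N, if the wrist force passes 120 N, or if a joint passes its speed limit or range.

## Working session

There is one attempt and no reset: what is moved stays moved. The work goes in short steps, Python scripts to look and compute and a shell command to move; the robot and the scene stay as the last step left them, time stands still between calls to the robot, and variables do not carry over. Pictures are saved under pics/ and viewed, at most 14 in all, crops included, and the job is handed in when it is done.

```bash
mkdir -p pics
cat > h.py <<'E'
import numpy as np,cv2,json
from scipy.spatial.transform import Rotation as R
from plant import r
def snap(n,f=None):
    s=r.snapshot(n)
    if f: cv2.imwrite('pics/'+f,s['img'][:,:,::-1])
    return s
def ray(s,u,v):
    K=np.array(s['mtx']);T=np.array(s['cam_to_world'])
    d=np.linalg.inv(K)@[u,v,1];d=T[:3,:3]@[d[0],-d[1],-d[2]]
    return T[:3,3],d
def onz(s,u,v,z):
    o,d=ray(s,u,v);return o+d*(z-o[2])/d[2]
def pix(s,p):
    K=np.array(s['mtx']);T=np.array(s['cam_to_world'])
    c=T[:3,:3].T@(np.array(p)-T[:3,3]);q=K@[c[0],-c[1],-c[2]];return q[:2]/q[2]
def pose():
    st=r.get_state();return np.array(st['tool_pos']),R.from_quat(st['eef_rot'])
E
python3 - <<'E'
from h import *
for n in('scene','top','wrist'):
    s=snap(n,n+'0.png');print(n,np.round(s['mtx'],1).tolist(),np.round(s['cam_to_world'],3).tolist(),[k for k in s])
st=r.get_state();print({k:np.round(v,3).tolist() for k,v in st.items()})
E
```

```text
scene [[449.0, 0.0, 284.2], [0.0, 449.0, 208.6], [0.0, 0.0, 1.0]] [[0.899, -0.281, 0.336, 0.894], [0.438, 0.597, -0.672, -0.704], [-0.011, 0.751, 0.66, 0.754], [0.0, 0.0, 0.0, 1.0]] ['img', 'mtx', 'cam_to_world']
top [[457.1, 0.0, 278.0], [0.0, 457.1, 213.6], [0.0, 0.0, 1.0]] [[-0.025, 0.983, -0.184, 0.366], [-1.0, -0.025, 0.006, -0.029], [0.001, 0.184, 0.983, 1.216], [0.0, 0.0, 0.0, 1.0]] ['img', 'mtx', 'cam_to_world']
wrist [[375.9, 0.0, 278.5], [0.0, 375.9, 211.6], [0.0, 0.0, 1.0]] [[0.219, 0.937, 0.271, 0.206], [-0.976, 0.211, 0.059, -0.594], [-0.002, -0.277, 0.961, 0.385], [0.0, 0.0, 0.0, 1.0]] ['img', 'mtx', 'cam_to_world']
{'clock': 0.15, 'q': [1.384, 0.69, -0.195, 1.566, 0.157, 0.902, -0.215], 'qd': [0.001, -0.002, -0.001, -0.002, 0.001, -0.0, -0.0], 'joint_torque': [-0.001, -52.786, -1.268, -15.359, -0.053, 0.004, 0.0], 'tool_pos': [0.137, -0.609, 0.238], 'eef_rot': [0.994, 0.11, -0.0, -0.001], 'contact_force': [-0.936, 0.763, 0.465], 'moment': [0.016, 0.013, -0.026], 'finger_force': 0.0, 'opening': 1.001}
```

View pics/top0.png

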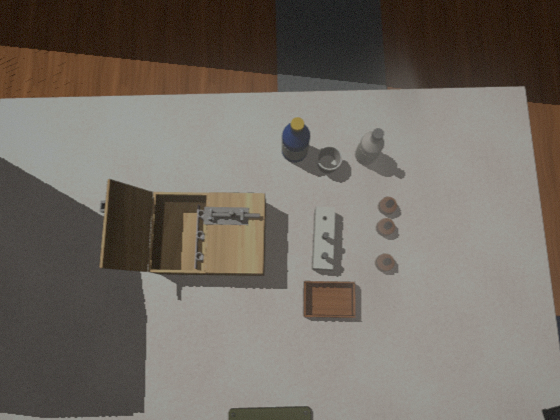

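View pics/scene0.png

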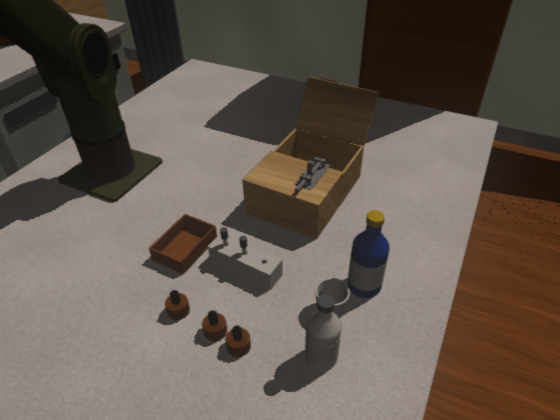

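The top view shows the locker (px 105–265, 190–275), with its +x up the picture and its +y to the left. The stand (325, 238) holds two rods in its middle and lower holes. Three jars are at (388,205), (386,228) and (385,263). I'll enlarge it to measure.

Run:
```python
import cv2,numpy as np
a=cv2.imread('pics/top0.png')[170:300,90:410]
a=cv2.resize(a,(800,325),interpolation=cv2.INTER_CUBIC)
b=cv2.imread('pics/scene0.png')[70:360,150:400]
b=cv2.resize(b,(750,870),interpolation=cv2.INTER_CUBIC)
a=np.clip(a*1.8,0,255).astype('uint8')
cv2.imwrite('pics/c1.png',a)
b=cv2.imread('pics/scene0.png')[70:230,230:390]
b=np.clip(cv2.resize(b,(600,600),interpolation=cv2.INTER_CUBIC)*1.6,0,255).astype('uint8')
cv2.imwrite('pics/c2.png',b)
```

```text
(no output)
```

View pics/c1.png

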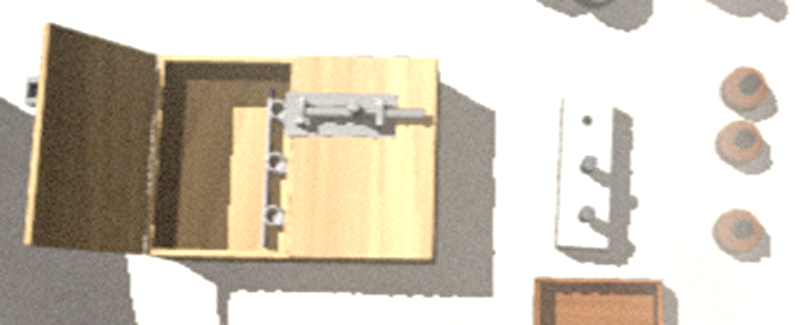

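View pics/c2.png

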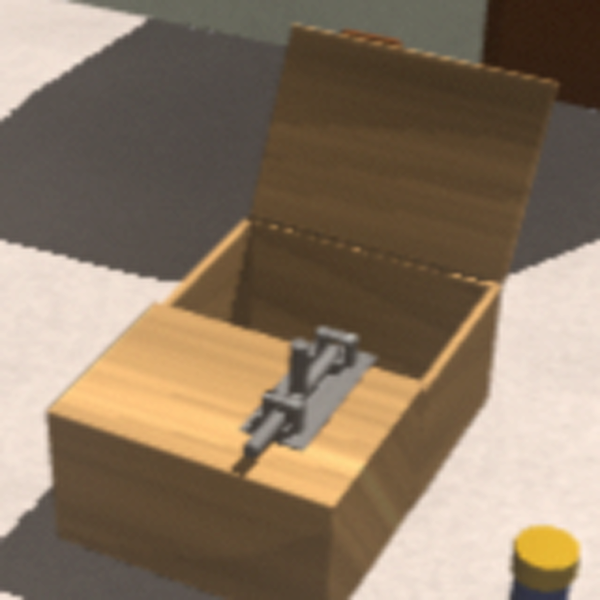

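The enlarged views show the deck's outer corners at crop (438,58) and (434,260), and the hinge ends at (158,60) and (151,252). The vial rims are at (278,109), (275,162) and (273,215), the rod heads at (589,157) and (587,213), and the knob at (357,110).

Run:
```python
from h import *
s=snap('top');c=lambda u,v:(90+u/2.5,170+v/2.5)
for n,u,v,z in [('deckA',438,58,.108),('deckB',434,260,.108),('rimA',158,60,.1),('rimB',151,252,.1),('v2',278,109,.056),('v1',275,162,.056),('v0',273,215,.056),('rodA',589,157,.095),('rodB',587,213,.095),('hole',587,120,.05),('jA',752,80,.058),('jB',748,134,.058),('jC',744,226,.058),('knob',357,110,.158),('std1',563,97,.05),('std2',557,244,.05)]:
    print(n,np.round(onz(s,*c(u,v),z)[:2],4))
# amber & dark-stopper masks
im=s['img'];hsv=cv2.cvtColor(im,cv2.COLOR_RGB2HSV)
m=((hsv[:,:,0]<14)&(hsv[:,:,1]>90)).astype('uint8');m[:170]=0;m[300:]=0;m[:,:370]=0
n,l,st,ce=cv2.connectedComponentsWithStats(m)
for i in range(1,n):
    if st[i,4]>30: print(st[i],ce[i],np.round(onz(s,*ce[i],.028)[:2],4))
```

```text
deckA [ 0.6257 -0.0048]
deckB [0.4264 0.003 ]
rimA [0.6325 0.2756]
rimB [0.4414 0.2777]
v2 [0.588  0.1625]
v1 [0.5328 0.1653]
v0 [0.4786 0.167 ]
rodA [ 0.5244 -0.152 ]
rodB [ 0.4691 -0.1476]
hole [ 0.5695 -0.1566]
jA [ 0.6059 -0.3285]
jB [ 0.5494 -0.3204]
jC [ 0.4553 -0.3097]
knob [0.5657 0.0714]
std1 [ 0.5944 -0.1327]
std2 [ 0.4425 -0.1205]
[ 537  170   23  130 1571] [551.18650541 222.19732654] [ 0.5472 -0.7552]
```

```bash
cat >> h.py <<'E'
YAW=-0.04;O=np.array([.5346,.2093])
X=np.array([np.cos(YAW),np.sin(YAW)]);Y=np.array([-X[1],X[0]])
def L2W(x,y,z=0): return np.r_[O+x*X+y*Y,z]
def W2L(p): d=np.array(p)[:2]-O;return np.array([d@X,d@Y])
def to(p,name=''):
    t,q=pose();d=q.inv().apply(np.array(p)-t)
    print(name,'units',np.round(d/.15,3),'mm',np.round(d*1000,1))
E
python3 -m pendant '[1,0,0,0,0,0,-0.834, 1,0,0,0,0,0,-0.834, 1,0,0,0,0,0,-0.834, 1,0,0,0,0,0,-0.834, 1,0,0,0,0,0,-0.834, 1,0,0,0,0,0,-0.834, 1,0,0,0,0,0,-0.834, 1,0,0,0,0,0,-0.834, 1,0,0,0,0,0,-0.834, 1,0,0,0,0,0,-0.834]'
python3 - <<'E'
from h import *
t,q=pose();print(t,np.round(q.as_matrix(),3).tolist(),np.round(r.get_state()['q'],3))
to([.4553,-.3097,.2],'jC');to([.4691,-.1476,.2],'rodB');to([.5244,-.152,.2],'rodA')
E
```

```text
clock: 1.2
tool_pos: [0.1365, -0.6097, 0.2383]
eef_rot: [0.721, 0.693, 0.0, -0.0]
contact_force: [0.4, 0.4, 0.2]
opening: 0.998
finger_force: 0.0
[ 0.13653903 -0.60971444  0.23833687] [[0.04, 0.999, 0.0], [0.999, -0.04, 0.001], [0.001, 0.0, -1.0]] [ 1.581  0.735 -0.565  1.554  0.445  0.985  0.843]
jC units [2.083 2.043 0.257] mm [312.5 306.5  38.6]
rodB units [3.167 2.092 0.258] mm [475.  313.8  38.7]
rodA units [3.152 2.461 0.258] mm [472.9 369.2  38.8]
```

```bash
python3 -m pendant '[1,0.3,0.2,0,0,0,0, 1,0.6,0.4,0,0,0,0, 1,0.8,0.53,0,0,0,0, 1,0.8,0.53,0,0,0,0]' >/dev/null
python3 -m pendant '[1,0.3,0.2,0,0,0,0, 1,0.6,0.4,0,0,0,0, 1,0.8,0.53,0,0,0,0, 1,0.8,0.53,0,0,0,0]'>/dev/null
python3 -m pendant '[1,0.3,0.2,0,0,0,0, 1,0.6,0.4,0,0,0,0, 1,0.8,0.53,0,0,0,0, 1,0.8,0.53,0,0,0,0]'>/dev/null
python3 -m pendant '[0.5,0.2,0.16,0,0,0,0, 0.5,0.4,0.33,0,0,0,0, 0.5,0.6,0.5,0,0,0,0, 0.5,0.6,0.5,0,0,0,0, 0.5,0.6,0.5,0,0,0,0]'
python3 - <<'E'
from h import *
s=snap('wrist','w1.png');print(np.round(s['cam_to_world'],3).tolist())
for p in([.4691,-.1476,.095],[.5244,-.152,.095],pose()[0]):print(pix(s,p))
to([.4691,-.1476,.2],'rodB');to([.5244,-.152,.2],'rodA');print(np.round(r.get_state()['q'],2))
E
```

```text
clock: 2.9
tool_pos: [0.4681, -0.1737, 0.2385]
eef_rot: [0.722, 0.692, -0.001, 0.0]
contact_force: [0.1, -1.0, -0.4]
opening: 0.57
finger_force: 0.0
[[0.999, 0.04, 0.011, 0.471], [-0.041, 0.96, 0.278, -0.102], [0.0, -0.278, 0.96, 0.386], [0.0, 0.0, 0.0, 1.0]]
[278.92272113 163.60440247]
[350.14239351 166.30535491]
[277.65165201 278.01307699]
rodB units [0.181 0.005 0.256] mm [27.1  0.7 38.4]
rodA units [0.167 0.374 0.255] mm [25.1 56.2 38.3]
[ 0.6   0.56 -0.53  1.93  0.4   0.76 -0.2 ]
```

View pics/w1.png

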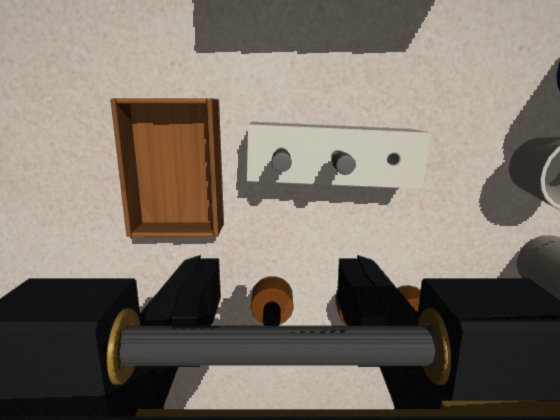

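The wrist view shows the rod heads at about (282,158) and (345,161), the empty hole at (393,159), and the stand's top corners at about (248,124), (429,132), (426,187) and (246,184). The tool's fingers are to the image bottom.

Run:
```python
from h import *
im=cv2.imread('pics/w1.png');a=cv2.resize(im[110:200,230:440],None,fx=3.8,fy=3.8,interpolation=cv2.INTER_CUBIC)
cv2.imwrite('pics/c3.png',a)
s=snap('wrist')
for n,u,v,z in[('B',282,157,.095),('A',345,161,.095),('hole',393,159,.05),('c',248,124,.05),('c',429,132,.05),('c',426,187,.05),('c',246,184,.05)]:print(n,np.round(onz(s,u,v,z),4))
```

```text
B [ 0.4707 -0.1435  0.095 ]
A [ 0.5194 -0.1487  0.095 ]
hole [ 0.5699 -0.1558  0.05  ]
c [ 0.4424 -0.1198  0.05  ]
c [ 0.6004 -0.1335  0.05  ]
c [ 0.601  -0.1828  0.05  ]
c [ 0.4371 -0.1729  0.05  ]
```

View pics/c3.png

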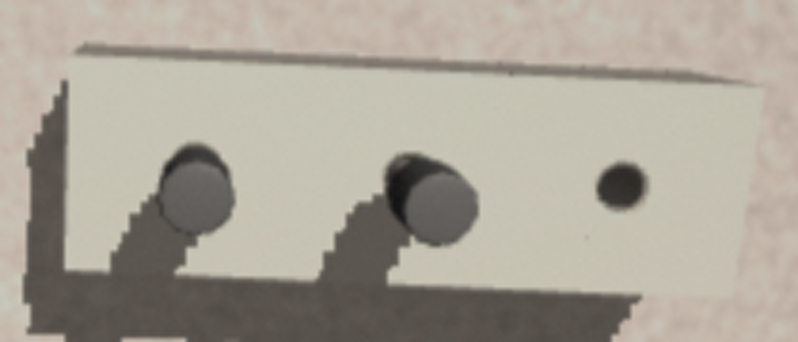

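Run:
```python
from h import *
s=snap('wrist')
for n,u,v,z in[('B',281.8,162.1,.095),('A',346,164.7,.095),('hole',393.7,159,.05),('c',250.5,123.7,.05),('c',430.8,133.2,.05),('c',423.4,188.2,.05),('c',246.8,181.3,.05)]:
    p=onz(s,u,v,z);print(n,np.round(p,4))
    if n in'AB':to(np.r_[p[:2],.07])
```

```text
B [ 0.4701 -0.1478  0.095 ]
 units [0.183 0.015 1.123] mm [ 27.4   2.2 168.4]
A [ 0.5198 -0.152   0.095 ]
 units [0.169 0.347 1.122] mm [ 25.4  52.1 168.4]
hole [ 0.5701 -0.1563  0.05  ]
c [ 0.4443 -0.12    0.05  ]
c [ 0.6016 -0.135   0.05  ]
c [ 0.5983 -0.1842  0.05  ]
c [ 0.4376 -0.1708  0.05  ]
```

```bash
python3 -m pendant '[0.4,0.169,0.347,0,0,0,0, 0.4,0.169,0.347,0,0,0,0, 0.4,0.169,0.347,0.3,0,0,0, 0.4,0.169,0.347,0.6,0,0,0, 0.4,0.169,0.347,0.6,0,0,0]' >/dev/null
python3 -m pendant '[0.4,0,0,0.2,0,0,0, 0.4,0,0,0.4,0,0,0, 0.4,0,0,0.523,0,0,0, 0.4,0,0,0.523,0,0,0]'
python3 -m pendant '[0,0,0,0,0,0,0, 0,0,0,0,0,0,0, 0,0,0,0,0,0,0, 0,0,0,0,0,0,0, 0,0,0,0,0,0,0, 0,0,0,0,0,0,0, 0,0,0,0,0,0,0]' 15
```

```text
clock: 3.95
tool_pos: [0.5204, -0.1504, 0.0701]
eef_rot: [0.722, 0.692, -0.001, -0.001]
contact_force: [-0.6, 0.4, 0.3]
opening: 0.402
finger_force: 0.0
clock: 4.65
tool_pos: [0.5222, -0.1497, 0.0717]
eef_rot: [0.721, 0.693, 0.001, 0.001]
contact_force: [-0.4, 0.2, 7.5]
opening: 0.176
finger_force: 15.0
```

```bash
python3 -m pendant '[0,0,0,-0.1,0,0,0, 0,0,0,-0.3,0,0,0, 0,0,0,-0.6,0,0,0, 0,0,0,-0.6,0,0,0]' >/dev/null
python3 -m pendant '[0,0,0,-0.3,0,0,0, 0,0,0,-0.55,0,0,0, 0,0,0,-0.55,0,0,0]' >/dev/null
python3 -m pendant '[0,0.25,0,0,0,0,0, 0,0.5,0.05,0,0,0,0, 0,0.7,0.1,0,0,0,0, 0,0.7,0.1,0,0,0,0]'
python3 - <<'E'
from h import *
s=snap('wrist','w2.png');to(L2W(0,-.044,.24))
t,q=pose();print(t,pix(s,t),pix(s,t+[0,0,-.06]))
for x in(-.055,0,.055):print(pix(s,L2W(x,-.044,.056)))
E
```

```text
clock: 5.75
tool_pos: [0.5409, -0.0392, 0.2423]
eef_rot: [0.718, 0.696, 0.002, -0.001]
contact_force: [0.1, 0.0, -0.4]
opening: 0.172
finger_force: 15.0
 units [ 1.383 -0.097  0.015] mm [207.5 -14.6   2.2]
[ 0.54014799 -0.04255329  0.24197028] [278.04045612 282.8934721 ] [278.03069123 236.20877754]
[186.81586479 -79.19771561]
[259.49967952 -78.47382381]
[332.08862737 -77.75087683]
```

View pics/w2.png

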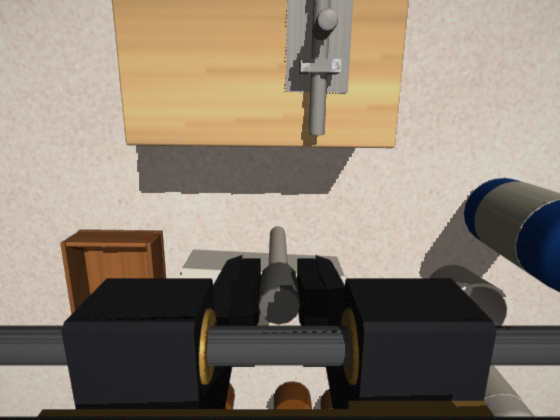

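The held rod hangs straight, its tip at about (277,232) against an expected (278,236). The next stop is in front of the vials, to see them closely.

```bash
python3 -m pendant '[0,0.25,0,0,0,0,0, 0,0.5,-0.05,0,0,0,0, 0,0.75,-0.09,0,0,0,0, 0,0.75,-0.09,0,0,0,0, 0,0.75,-0.09,0,0,0,0]'
python3 - <<'E'
from h import *
s=snap('wrist','w3.png');to(L2W(0,-.044,.24))
cv2.imwrite('pics/w3c.png',cv2.resize(s['img'][40:280,130:450,::-1],None,fx=2.4,fy=2.4,interpolation=cv2.INTER_CUBIC))
t,q=pose();print(t,pix(s,t),pix(s,t+[0,0,-.06]))
for x in(-.055,0,.055):print(pix(s,L2W(x,-.044,.056)))
E
```

```text
clock: 6.3
tool_pos: [0.5308, 0.0669, 0.242]
eef_rot: [0.721, 0.693, -0.001, 0.0]
contact_force: [0.1, -0.6, -0.9]
opening: 0.175
finger_force: 15.0
 units [ 0.665 -0.015  0.012] mm [99.7 -2.3  1.8]
[0.53100352 0.06565429 0.24199593] [280.14147589 278.71154709] [279.77424613 232.4107089 ]
[210.81448389  68.80160497]
[276.94906094  68.82486512]
[343.09574892  68.84812953]
```

View pics/w3c.png

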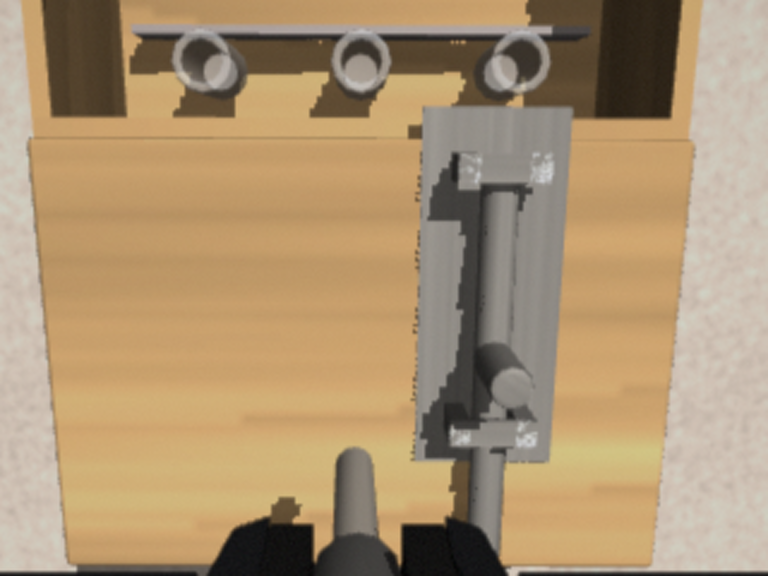

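Vial rims appear at crop (204,61), (361,61) and (519,61). The rod tip is at (354,460).

Run:
```python
from h import *
s=snap('wrist');c=lambda u,v:(130+u/2.4,40+v/2.4)
t,q=pose()
tip=onz(s,*c(354,460),t[2]-.06);print('tip-tcp mm',q.inv().apply(tip-t)*1000)
for u in(204,361,519):
    v=onz(s,*c(u,61),.056);print(np.round(v,4),W2L(v)*1000);d=q.inv().apply(np.r_[v[:2]-tip[:2],0]);print('to',d/.15)
k=onz(s,*c(511,387),.158);print('knob',k,W2L(k))
for u,v in((30,140),(692,140),(70,566),(655,562)):
  k=onz(s,*c(u,v),.108);print('deck',np.round(k,4),W2L(k)*1000)
```

```text
tip-tcp mm [-0.20369193 -1.22931148 60.00183585]
[0.4821 0.1688 0.056 ] [-50.85491007 -42.60660441]
to [ 0.67786973 -0.34847112 -0.00115375]
[0.5363 0.1665 0.056 ] [  3.40425505 -42.71516643]
to [ 0.67823799  0.013257   -0.0015108 ]
[0.5908 0.1642 0.056 ] [ 57.99800204 -42.82439789]
to [ 0.67860852  0.37721568 -0.00187005]
knob [0.57190741 0.0751967  0.158     ] [ 0.04264027 -0.13250413]
deck [0.4363 0.144  0.108 ] [-95.65319613 -69.14246767]
deck [0.6337 0.1358 0.108 ] [101.94337065 -69.52824458]
deck [0.43   0.0048 0.108 ] [ -96.35650808 -208.54522765]
deck [ 0.6296 -0.002   0.108 ] [ 103.39273182 -207.37833995]
```

```bash
sed -i 's/O=np.array(\[.5346,.2093\])/O=np.array([.5379,.2105])/' h.py
python3 -m pendant '[0,0.3,0.013,0,0,0,0, 0,0.5,0.013,0,0,0,0, 0,0.678,0.013,0,0,0,0, 0,0.678,0.013,0,0,0,0, 0,0.678,0.013,0.3,0,0,0, 0,0.678,0.013,0.5,0,0,0, 0,0.678,0.013,0.78,0,0,0, 0,0.678,0.013,0.78,0,0,0, 0,0.678,0.013,0.78,0,0,0]'
python3 - <<'E'
from h import *
s=snap('wrist','w4.png');to(L2W(0,-.044,.24))
cv2.imwrite('pics/w4c.png',cv2.resize(s['img'][140:340,150:410,::-1],None,fx=2.9,fy=2.9,interpolation=cv2.INTER_CUBIC))
t,q=pose();print(t,pix(s,t),pix(s,t+[0,0,-.06]),pix(s,L2W(0,-.044,.056)))
E
```

```text
clock: 7.3
tool_pos: [0.5376, 0.1673, 0.1258]
eef_rot: [0.722, 0.692, -0.001, 0.0]
contact_force: [0.2, -0.5, -0.2]
opening: 0.174
finger_force: 15.0
 units [-0.013 -0.014 -0.754] mm [  -1.9   -2.  -113. ]
[0.53842943 0.16831808 0.12697705] [281.48903651 275.2120368 ] [280.73304521 229.45039588] [276.99627715 226.51600043]
```

View pics/w4c.png

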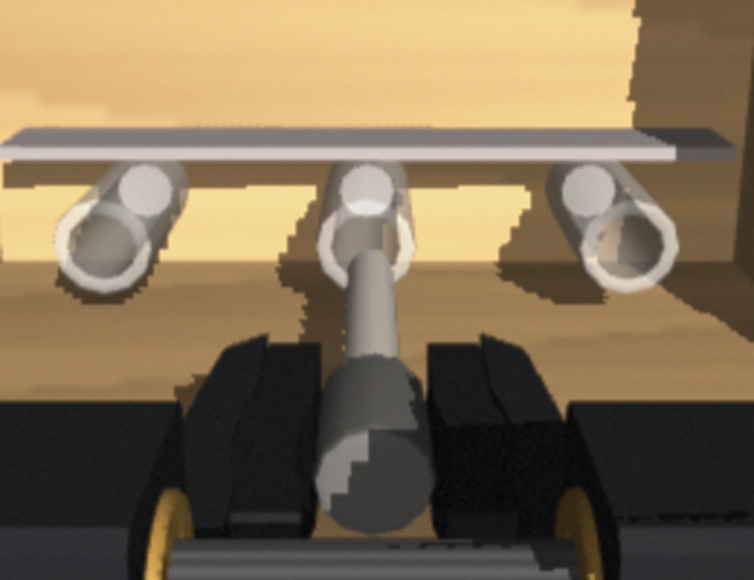

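Vial 1's rim centre is at crop (366,242). The rod tip's centre is at about (371,270), still 11 mm above the rim.

Run:
```python
from h import *
s=snap('wrist');c=lambda u,v:(150+u/2.9,140+v/2.9)
t,q=pose()
tip=onz(s,*c(371,270),t[2]-.06);print('tip-tcp mm',q.inv().apply(tip-t)*1000)
for u in(103,366,630):
    v=onz(s,*c(u,242),.056);print(np.round(v,4),W2L(v)*1000);d=q.inv().apply(np.r_[v[:2]-tip[:2],0]);print('to mm',d*1000)
```

```text
tip-tcp mm [-1.99259934 -1.19107823 59.9948703 ]
[0.4815 0.1716 0.056 ] [-54.77888734 -41.12429168]
to mm [  2.22361441 -56.35117219  -0.16777638]
[0.5368 0.1692 0.056 ] [  0.53178176 -41.27739253]
to mm [ 2.15299391e+00 -1.04058727e+00 -1.14998901e-03]
[0.5923 0.1669 0.056 ] [ 56.11587667 -41.43125022]
to mm [ 2.0820243  54.54342305  0.16630011]
```

```bash
python3 -m pendant '[0,0.011,-0.006,0,0,0,0, 0,0.011,-0.006,0,0,0,0, 0,0.011,-0.006,0.06,0,0,0, 0,0.011,-0.006,0.12,0,0,0, 0,0.011,-0.006,0.16,0,0,0, 0,0.011,-0.006,0.16,0,0,0]'
python3 -m pendant '[0,0,0,0.06,0,0,0, 0,0,0,0.12,0,0,0, 0,0,0,0.15,0,0,0, 0,0,0,0.15,0,0,0]'
```

```text
clock: 8.0
tool_pos: [0.5357, 0.1707, 0.1004]
eef_rot: [0.721, 0.693, -0.001, -0.0]
contact_force: [-0.5, -0.5, -0.3]
opening: 0.172
finger_force: 15.0
clock: 8.4
tool_pos: [0.536, 0.1709, 0.0783]
eef_rot: [0.721, 0.693, -0.001, -0.0]
contact_force: [-0.6, -0.0, -0.8]
opening: 0.174
finger_force: 15.0
```

```bash
python3 -m pendant '[0.35,0,0,0,0,0,0, 0.35,0,0,0,0,0,0, 0.35,0,0,0,0,0,0, 0.35,0,0,0,0,0,0, 0.35,0,0,-0.15,0,0,0, 0.35,0,0,-0.3,0,0,0, 0,0,0,-0.35,0,0,0, 0,0,0,-0.35,0,0,0, 0,0,0,-0.35,0,0,0, 0,0,0,-0.35,0,0,0, 0,0,0,-0.35,0,0,0]'
python3 -m pendant '[0,0,0,0.1,0,0,0, 0,0,0,0.18,0,0,0, 0,0,0,0.22,0,0,0, 0,0,0,0.235,0,0,0, 0,0,0,0.24,0,0,0, 0,0,0,0.24,0,0,0]'
```

```text
clock: 9.5
tool_pos: [0.536, 0.1708, 0.1309]
eef_rot: [0.721, 0.693, -0.001, -0.0]
contact_force: [-0.4, 1.0, 0.9]
opening: 0.005
finger_force: 0.0
clock: 10.1
tool_pos: [0.5367, 0.1711, 0.0959]
eef_rot: [0.721, 0.693, 0.0, 0.0]
contact_force: [0.7, -0.3, 1.0]
opening: 0.008
finger_force: 0.0
```

```bash
python3 -m pendant '[0,0,0,0.015,0,0,0, 0,0,0,0.03,0,0,0, 0,0,0,0.03,0,0,0]'
python3 -m pendant '[0,0,0,-0.3,0,0,0, 0,0,0,-0.6,0,0,0, 0,0,0,-1,0,0,0, 0,0,0,-1,0,0,0]'
python3 -m pendant '[0,-0.33,-0.1,0,0,0,0, 0,-0.6,-0.2,0,0,0,0, 0.4,-1,-0.2,0,0,0,0, 0.4,-1,-0.2,0,0,0,0]' >/dev/null
python3 -m pendant '[0.4,-0.33,-0.1,0,0,0,0, 0.4,-0.6,-0.2,0,0,0,0, 0.4,-1,-0.22,0,0,0,0, 0.4,-1,-0.22,0,0,0,0]'
python3 - <<'E'
from h import *
s=snap('top','t2.png')
cv2.imwrite('pics/t2c.png',cv2.resize(s['img'][170:300,90:410,::-1],None,fx=2.5,fy=2.5,interpolation=cv2.INTER_CUBIC))
to([.4701,-.1478,.07])
E
```

```text
clock: 10.4
tool_pos: [0.5395, 0.1729, 0.0949]
eef_rot: [0.721, 0.693, 0.004, 0.001]
contact_force: [-0.8, -1.3, 21.7]
opening: 0.003
finger_force: 10.9
clock: 10.8
tool_pos: [0.5392, 0.1728, 0.247]
eef_rot: [0.721, 0.693, 0.005, 0.002]
contact_force: [0.7, 0.9, -0.6]
opening: 0.006
finger_force: 0.0
clock: 11.6
tool_pos: [0.4597, -0.1326, 0.2405]
eef_rot: [0.724, 0.689, -0.002, 0.0]
contact_force: [0.2, -0.3, -0.2]
opening: 0.401
finger_force: 0.0
 units [-0.103  0.072  1.138] mm [-15.5  10.7 170.7]
```

View pics/t2c.png

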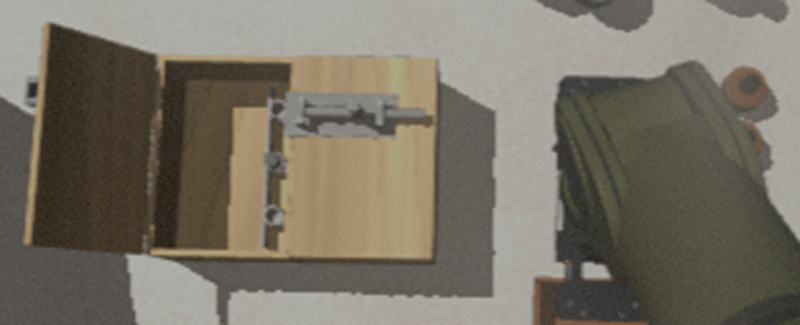

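The image shows rod A standing in vial 1 at (275,160), and pressing it met the bottom firmly at z 0.095. Rod B is next.

```bash
python3 -m pendant '[0.4,-0.1,0.072,0,0,0,0, 0.4,-0.1,0.072,0,0,0,0, 0.4,-0.1,0.072,0.3,0,0,0, 0.4,-0.1,0.072,0.6,0,0,0, 0.4,-0.1,0.072,0.6,0,0,0]'>/dev/null
python3 -m pendant '[0.4,0,0,0.2,0,0,0, 0.4,0,0,0.4,0,0,0, 0.4,0,0,0.537,0,0,0, 0.4,0,0,0.537,0,0,0]'
python3 -m pendant '[0,0,0,0,0,0,0, 0,0,0,0,0,0,0, 0,0,0,0,0,0,0, 0,0,0,0,0,0,0, 0,0,0,0,0,0,0, 0,0,0,0,0,0,0, 0,0,0,0,0,0,0]' 15
python3 -m pendant '[0,0,0,-0.1,0,0,0, 0,0,0,-0.3,0,0,0, 0,0,0,-0.6,0,0,0, 0,0,0,-0.6,0,0,0]' >/dev/null
python3 -m pendant '[0,0,0,-0.3,0,0,0, 0,0,0,-0.55,0,0,0, 0,0,0,-0.55,0,0,0]'
python3 - <<'E'
from h import *
to(L2W(-.055,-.041,.127))
E
```

```text
clock: 12.55
tool_pos: [0.4717, -0.14, 0.0704]
eef_rot: [0.72, 0.694, -0.0, -0.001]
contact_force: [-0.2, 1.2, 0.5]
opening: 0.402
finger_force: 0.0
clock: 13.25
tool_pos: [0.4728, -0.1418, 0.0721]
eef_rot: [0.721, 0.693, 0.001, 0.001]
contact_force: [0.3, 0.1, 7.6]
opening: 0.178
finger_force: 15.0
clock: 13.95
tool_pos: [0.4745, -0.1418, 0.2472]
eef_rot: [0.721, 0.693, 0.003, 0.004]
contact_force: [1.3, -0.2, 0.3]
opening: 0.177
finger_force: 14.9
 units [ 2.092 -0.047  0.798] mm [313.8  -7.  119.7]
```

```bash
python3 -m pendant '[0,0.3,0,0,0,0,0, 0,0.6,0,0,0,0,0, 0,0.9,0,0,0,0,0, 0,1,0,0,0,0,0, 0,1,0,0,0,0,0]'>/dev/null
python3 -m pendant '[0,0.3,-0.04,0,0,0,0, 0,0.6,-0.04,0,0,0,0, 0,0.9,-0.04,0,0,0,0, 0,1,-0.04,0,0,0,0, 0,1,-0.04,0,0,0,0, 0,1,-0.04,0,0,0,0]'>/dev/null
python3 -m pendant '[0,0.13,0,0,0,0,0, 0,0.13,0,0.25,0,0,0, 0,0.13,0,0.5,0,0,0, 0,0.13,0,0.78,0,0,0, 0,0.13,0,0.78,0,0,0, 0,0.13,0,0.78,0,0,0]'
python3 - <<'E'
from h import *
s=snap('wrist','w5.png');
cv2.imwrite('pics/w5c.png',cv2.resize(s['img'][140:340,150:410,::-1],None,fx=2.9,fy=2.9,interpolation=cv2.INTER_CUBIC))
t,q=pose();print(t,q.as_quat())
E
```

```text
clock: 15.65
tool_pos: [0.4787, 0.1757, 0.1263]
eef_rot: [0.722, 0.692, -0.001, 0.0]
contact_force: [-0.1, -0.3, 1.0]
opening: 0.177
finger_force: 14.9
[0.47943833 0.17668482 0.12737667] [7.21819873e-01 6.92080656e-01 3.70879625e-04 5.46704336e-04]
```

View pics/w5c.png

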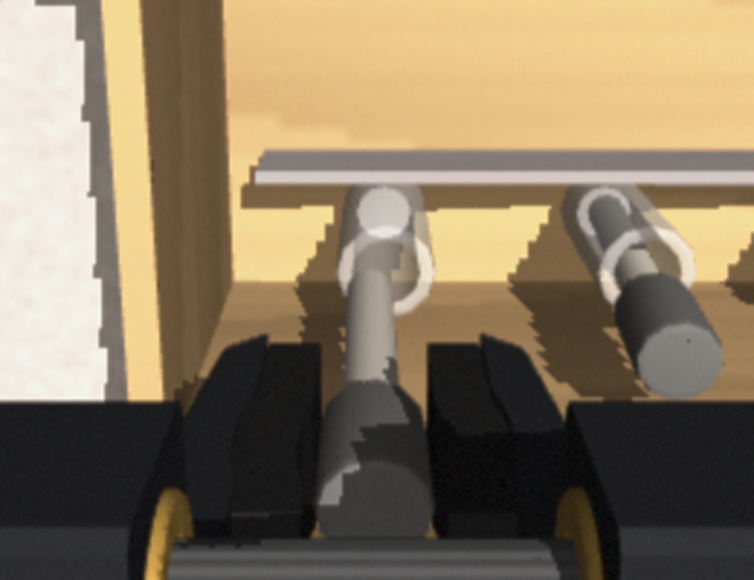

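Vial 0's rim is at crop (386,268), the tip's top edge at 266, so its centre is about (370,288). Rod A is seated in vial 1.

Run:
```python
from h import *
s=snap('wrist');c=lambda u,v:(150+u/2.9,140+v/2.9)
t,q=pose()
tip=onz(s,*c(370,288),t[2]-.06);print('tip-tcp mm',q.inv().apply(tip-t)*1000)
v=onz(s,*c(386,268),.056);d=q.inv().apply(np.r_[v[:2]-tip[:2],0]);print('to units',d/.15,d*1000)
```

```text
tip-tcp mm [-5.90564208 -1.40231909 59.99113627]
to units [5.69308629e-04 2.26185654e-02 6.24360638e-05] [0.08539629 3.39278481 0.00936541]
```

```bash
python3 -m pendant '[0,0.002,0.022,0,0,0,0, 0,0.002,0.022,0,0,0,0, 0,0.002,0.022,0.06,0,0,0, 0,0.002,0.022,0.12,0,0,0, 0,0.002,0.022,0.16,0,0,0, 0,0.002,0.022,0.16,0,0,0]'
```

```text
clock: 16.35
tool_pos: [0.4811, 0.1777, 0.101]
eef_rot: [0.721, 0.693, -0.001, -0.0]
contact_force: [0.2, -0.4, -0.8]
opening: 0.177
finger_force: 14.9
```

```bash
python3 -m pendant '[0,0,0,0.06,0,0,0, 0,0,0,0.12,0,0,0, 0,0,0,0.15,0,0,0, 0,0,0,0.15,0,0,0]'
python3 -m pendant '[0.35,0,0,0,0,0,0, 0.35,0,0,0,0,0,0, 0.35,0,0,0,0,0,0, 0.35,0,0,0,0,0,0, 0.35,0,0,-0.15,0,0,0, 0.35,-0.04,0,-0.3,0,0,0, 0,-0.04,0,-0.35,0,0,0, 0,-0.04,0,-0.35,0,0,0, 0,-0.04,0,-0.35,0,0,0, 0,-0.04,0,-0.35,0,0,0, 0,-0.04,0,-0.35,0,0,0]'
python3 -m pendant '[0,0,0,0.1,0,0,0, 0,0,0,0.18,0,0,0, 0,0,0,0.22,0,0,0, 0,0,0,0.24,0,0,0, 0,0,0,0.26,0,0,0, 0,0,0,0.265,0,0,0]'
python3 -m pendant '[0,0,0,-0.3,0,0,0, 0,0,0,-0.6,0,0,0, 0,0,0,-0.8,0,0,0, 0,0,0,-0.8,0,0,0]'
python3 -m pendant '[0.4,-0.33,0,0,0,0,0, 0.4,-0.66,0,0,0,0,0, 0.4,-1,0,0,0,0,0, 0.4,-1,0,0,0,0,0]' >/dev/null
python3 -m pendant '[0.4,-0.33,0,0,0,0,0, 0.4,-0.66,0,0,0,0,0, 0.4,-1,0,0,0,0,0, 0.4,-1,0,0,0,0,0]' >/dev/null
python3 -m pendant '[0.4,-0.1,0,0,0,0,0, 0.4,-0.2,0,0,0,0,0, 0.4,-0.2,0,0,0,0,0, 0.4,-0.2,0,0,0,0,0]'
python3 - <<'E'
from h import *
s=snap('wrist','w6.png');
for p in([.6059,-.3285,.058],[.5494,-.3204,.058],[.4553,-.3097,.058]):print(pix(s,p))
E
```

```text
clock: 16.75
tool_pos: [0.4813, 0.1778, 0.0788]
eef_rot: [0.721, 0.693, -0.001, -0.0]
contact_force: [0.0, -1.1, -0.0]
opening: 0.18
finger_force: 14.9
clock: 17.85
tool_pos: [0.4811, 0.172, 0.1314]
eef_rot: [0.721, 0.693, -0.001, -0.0]
contact_force: [0.5, 0.0, -0.3]
opening: 0.008
finger_force: 0.0
clock: 18.45
tool_pos: [0.4836, 0.1735, 0.0948]
eef_rot: [0.721, 0.693, 0.003, 0.001]
contact_force: [-1.2, -0.2, 26.1]
opening: 0.006
finger_force: 12.8
clock: 18.85
tool_pos: [0.4839, 0.1735, 0.2164]
eef_rot: [0.721, 0.693, 0.004, 0.001]
contact_force: [0.8, 0.5, 0.3]
opening: 0.008
finger_force: 0.0
clock: 20.05
tool_pos: [0.4684, -0.1567, 0.212]
eef_rot: [0.721, 0.693, 0.0, -0.0]
contact_force: [0.2, 0.0, 0.2]
opening: 0.402
finger_force: 0.0
[431.54934574 364.80118625]
[371.92530969 359.53108783]
[271.53372001 353.20342613]
```

View pics/w6.png

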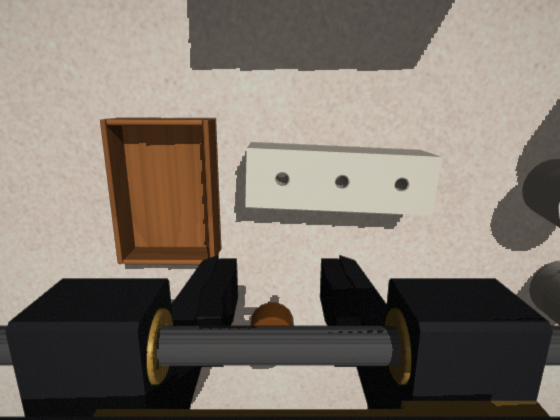

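Both rods are seated, and the stand's three holes are empty. Next I back off so the wrist camera sees the jars, and find them by mask.

```bash
python3 -m pendant '[0.4,-0.33,0.2,0,0,0,0, 0.4,-0.66,0.4,0,0,0,0, 0.4,-0.9,0.4,0,0,0,0, 0.4,-0.9,0.4,0,0,0,0]' >/dev/null
python3 -m pendant '[0.4,-0.33,0,0,0,0,0, 0.4,-0.66,0,0,0,0,0, 0.4,-0.8,0,0,0,0,0, 0.4,-0.8,0,0,0,0,0, 0.4,-0.8,0,0,0,0,0]'
cat >> h.py <<'E'
def jars(s):
    im=cv2.cvtColor(s['img'],cv2.COLOR_RGB2HSV);h,sa,v=[im[:,:,i].astype(int) for i in range(3)]
    am=((h<20)&(sa>120)&(v>35)).astype('uint8');am[260:]=0
    am=cv2.morphologyEx(am,cv2.MORPH_OPEN,np.ones((3,3)))
    n,l,st,ce=cv2.connectedComponentsWithStats(am);out=[]
    for i in range(1,n):
        x,y,w,hh,a=st[i]
        if a<150: continue
        out.append((x,y,w,hh,a,np.round(ce[i],1)))
    return am,out
E
python3 - <<'E'
from h import *
s=snap('wrist','w7.png');am,o=jars(s)
for j in o:print(j,np.round(onz(s,*j[5],.032),4))
for p in([.6059,-.3285,.058],[.5494,-.3204,.058],[.4553,-.3097,.058]):print(pix(s,p))
hsv=cv2.cvtColor(s['img'],cv2.COLOR_RGB2HSV)
E
```

```text
clock: 21.0
tool_pos: [0.5189, -0.4125, 0.2121]
eef_rot: [0.72, 0.694, 0.001, -0.001]
contact_force: [0.9, 0.8, 0.7]
opening: 0.401
finger_force: 0.0
(np.int32(169), np.int32(38), np.int32(58), np.int32(58), np.int32(2014), array([198.1,  66.6])) [ 0.4568 -0.3097  0.032 ]
(np.int32(283), np.int32(44), np.int32(55), np.int32(57), np.int32(1996), array([309.5,  72.7])) [ 0.5476 -0.3179  0.032 ]
(np.int32(354), np.int32(53), np.int32(54), np.int32(57), np.int32(1865), array([378.1,  81.1])) [ 0.6041 -0.3265  0.032 ]
[389.16263957  81.73820686]
[314.65855778  73.44047238]
[188.99727958  63.39075872]
```

```bash
cat >> h.py <<'E'
def stops(s,o):
    v=s['img'].max(2);res=[]
    for x,y,w,h,a,c in o:
        roi=np.zeros(v.shape,'uint8');roi[max(0,y-8):y+h+8,max(0,x-8):x+w+8]=1
        m=((v<45)&(roi>0)).astype('uint8')
        n,l,st,ce=cv2.connectedComponentsWithStats(m);k=1+np.argmax(st[1:,4]) if n>1 else 0
        b=st[k];cn=ce[k]
        res.append((b.tolist(),np.round(cn,1).tolist(),np.round(onz(s,*cn,.046)[:2],4),'amber',np.round(onz(s,*c,.028)[:2],4)))
    return res
E
python3 - <<'E'
from h import *
s=snap('wrist');am,o=jars(s)
for j in stops(s,o):print(j)
v=s['img'].max(2);print(v[30:100:4,165:235:5])
im=s['img'][20:120,150:430,::-1];cv2.imwrite('pics/w7c.png',cv2.resize(im,None,fx=2.8,fy=2.8,interpolation=cv2.INTER_CUBIC))
E
```

```text
([177, 52, 29, 27, 561], [190.9, 65.3], array([ 0.4542, -0.3091]), 'amber', array([ 0.4561, -0.3092]))
([300, 60, 24, 25, 469], [311.7, 72.0], array([ 0.5485, -0.3175]), 'amber', array([ 0.548 , -0.3175]))
([371, 70, 29, 24, 558], [385.1, 81.7], array([ 0.6064, -0.3268]), 'amber', array([ 0.605 , -0.3263]))
[[168 168 176 175 176 175 171 176 176 176 174 177 176 177]
 [173 172 175 175 176 175 172 177 176 177 174 177 177 176]
 [174 173 174 177 167 115 123 119 177 176 178 178 177 177]
 [173 172 177 114 109 112 113 116 122 141 176 177 177 178]
 [177 168 136 108 110 110 111 105 107 128 153 178 178 179]
 [177 173 108 107 109 100 100 103 103 104 137 176 180 179]
 [178 143 108  99  23  26  56 101 104 104 105  60 179 180]
 [176 104 107  17  21  25  30  33 103 103 103 106 169 178]
 [176 104 106  15  19  21  25   9 100 101 104 107  65 179]
 [172 104  99  20  18  19  21   4  43 100 103 103  55 180]
 [174 100  96  15  18  22  21   3  56 100 101 101  52 181]
 [179 102  95  95  13  17  10   1  97  99 100  98  38 181]
 [180  96  94  96  98  88  31  90  98  99  99  90  34 181]
 [178  95  89  94  95  96  97  96  98  98  97  39  67 180]
 [177  98  76  93  94  95  96  97  98  97  88  30 179 182]
 [180  98  83  58  94  95  95  97  96  89  30  74 182 180]
 [178  97  79  78  78  73  88  84  62  26  63  99 182 177]
 [178 179  82  81  84  81  80  77  76  77  77 171 182 182]]
```

View pics/w7c.png

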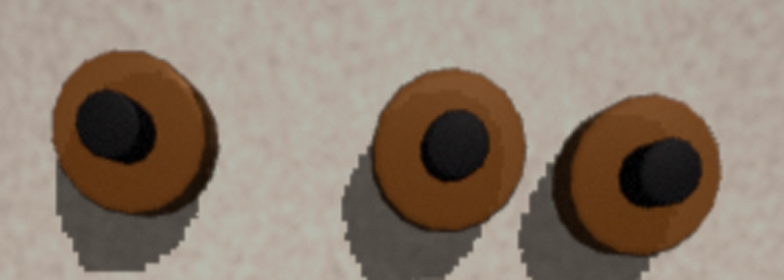

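Three jars show clear black stoppers at crop (115,125), (455,146) and (662,172). That matches C (0.455,-0.309), B (0.548,-0.318) and A (0.606,-0.327). I start with jar C.

Run:
```python
from h import *
print(pose()[0]);to([.4548,-.309,.037],'C');to([.5483,-.3175,.037],'B');to([.606,-.3267,.037],'A')
```

```text
[ 0.51936163 -0.41157505  0.21263175]
C units [ 0.666 -0.455  1.172] mm [ 99.9 -68.2 175.8]
B units [0.631 0.17  1.172] mm [ 94.7  25.5 175.8]
A units [0.584 0.557 1.172] mm [ 87.6  83.5 175.8]
```

```bash
python3 -m pendant '[0.4,0.3,-0.2,0,0,0,0, 0.4,0.6,-0.4,0,0,0,0, 0.4,0.666,-0.455,0,0,0,0, 0.4,0.666,-0.455,0.3,0,0,0, 0.4,0.666,-0.455,0.6,0,0,0, 0.4,0.666,-0.455,0.8,0,0,0, 0.4,0.666,-0.455,0.8,0,0,0]'
python3 -m pendant '[0.4,0,0,0.2,0,0,0, 0.4,0,0,0.32,0,0,0, 0.4,0,0,0.37,0,0,0, 0.4,0,0,0.37,0,0,0]'
python3 -m pendant '[0,0,0,0,0,0,0, 0,0,0,0,0,0,0, 0,0,0,0,0,0,0, 0,0,0,0,0,0,0, 0,0,0,0,0,0,0, 0,0,0,0,0,0,0]' 25
python3 -m pendant '[0,0,0,-0.1,0,0,0, 0,0,0,-0.3,0,0,0, 0,0,0,-0.6,0,0,0, 0,0,0,-0.6,0,0,0]' >/dev/null
python3 -m pendant '[0,0,0,-0.3,0,0,0, 0,0,0,-0.6,0,0,0, 0,0,0,-0.8,0,0,0, 0,0,0,-0.8,0,0,0, 0,0,0,-0.8,0,0,0]'
python3 - <<'E'
from h import *
to(L2W(-.055,.022,.045))
E
```

```text
clock: 21.8
tool_pos: [0.452, -0.3091, 0.0897]
eef_rot: [0.72, 0.694, -0.001, -0.004]
contact_force: [-0.4, 0.6, 0.5]
opening: 0.399
finger_force: 0.0
clock: 22.2
tool_pos: [0.4547, -0.3116, 0.0377]
eef_rot: [0.721, 0.693, 0.0, 0.0]
contact_force: [-1.0, -0.2, 0.2]
opening: 0.402
finger_force: 0.0
clock: 22.8
tool_pos: [0.455, -0.3127, 0.0381]
eef_rot: [0.721, 0.693, 0.0, 0.001]
contact_force: [-0.2, 0.4, 5.9]
opening: 0.193
finger_force: 25.0
clock: 23.7
tool_pos: [0.4533, -0.3126, 0.2464]
eef_rot: [0.721, 0.693, -0.0, -0.0]
contact_force: [-1.2, -0.0, -1.0]
opening: 0.194
finger_force: 25.0
 units [3.654 0.057 1.341] mm [548.1   8.6 201.2]
```

```bash
python3 -m pendant '[0,0.3,0,0,0,0,0, 0,0.6,0,0,0,0,0, 0,0.9,0,0,0,0,0, 0,0.91,0,0,0,0,0]'>/dev/null
python3 -m pendant '[0,0.3,0,0,0,0,0, 0,0.6,0,0,0,0,0, 0,0.9,0,0,0,0,0, 0,0.91,0,0,0,0,0]'>/dev/null
python3 -m pendant '[0,0.3,0.05,0,0,0,0, 0,0.6,0.05,0,0,0,0, 0,0.9,0.05,0,0,0,0, 0,0.91,0.05,0,0,0,0]'>/dev/null
python3 -m pendant '[0,0.3,0,0,0,0,0, 0,0.6,0,0,0,0,0, 0,0.9,0,0,0,0,0, 0,0.91,0,0,0,0,0, 0,0.91,0,0,0,0,0, 0,0.91,0,0,0,0,0]'
python3 - <<'E'
from h import *
to(L2W(-.055,.022,.045));t,q=pose();print(W2L(t))
E
```

```text
clock: 25.5
tool_pos: [0.4831, 0.2301, 0.2455]
eef_rot: [0.722, 0.692, -0.002, 0.0]
contact_force: [0.4, -0.6, -1.3]
opening: 0.2
finger_force: 25.0
 units [0.035 0.006 1.337] mm [  5.3   0.9 200.5]
[-0.05549587  0.01740049]
```

```bash
python3 -m pendant '[0,0.035,0,0,0,0,0, 0,0.035,0,0.25,0,0,0, 0,0.035,0,0.5,0,0,0, 0,0.035,0,0.75,0,0,0, 0,0.035,0,0.9,0,0,0, 0,0.035,0,0.9,0,0,0]'
python3 -m pendant '[0,0,0,0.15,0,0,0, 0,0,0,0.3,0,0,0, 0,0,0,0.38,0,0,0, 0,0,0,0.43,0,0,0, 0,0,0,0.43,0,0,0]'
```

```text
clock: 26.1
tool_pos: [0.482, 0.2357, 0.1092]
eef_rot: [0.722, 0.692, -0.003, -0.0]
contact_force: [-0.2, -0.6, -0.8]
opening: 0.192
finger_force: 25.0
clock: 26.6
tool_pos: [0.4837, 0.238, 0.0475]
eef_rot: [0.721, 0.693, -0.0, 0.0]
contact_force: [-0.9, 0.7, -1.3]
opening: 0.194
finger_force: 25.0
```

```bash
python3 -m pendant '[0,0,0,0.01,0,0,0, 0,0,0,0.02,0,0,0, 0,0,0,0.02,0,0,0]'
python3 -m pendant '[0.33,0,0,0,0,0,0, 0.33,0,0,0,0,0,0, 0.33,0,0,0,0,0,0, 0.33,0,0,-0.1,0,0,0, 0.33,0,0,-0.3,0,0,0, 0.33,0,0,-0.6,0,0,0, 0.33,0,0,-0.9,0,0,0, 0.33,0,0,-1,0,0,0]'
python3 -m pendant '[0.4,0,0,-0.2,0,0,0, 0.4,-0.3,0,-0.35,0,0,0, 0.4,-0.6,0,-0.35,0,0,0, 0.4,-0.9,0,-0.35,0,0,0, 0.4,-1,0,-0.35,0,0,0]' >/dev/null
python3 -m pendant '[0.4,-0.3,0,0,0,0,0, 0.4,-0.6,0,0,0,0,0, 0.4,-0.9,0,0,0,0,0, 0.4,-1,0,0,0,0,0]' >/dev/null
python3 -m pendant '[0.4,-0.3,0.1,0,0,0,0, 0.4,-0.6,0.2,0,0,0,0, 0.4,-0.9,0.2,0,0,0,0, 0.4,-1,0.2,0,0,0,0]' >/dev/null
python3 -m pendant '[0.4,-0.3,0.1,0,0,0,0, 0.4,-0.6,0.2,0,0,0,0, 0.4,-0.9,0.2,0,0,0,0, 0.4,-1,0.2,0,0,0,0, 0.4,-1,0.2,0,0,0,0, 0.4,-1,0.2,0,0,0,0]'
python3 - <<'E'
from h import *
s=snap('wrist','w8.png');am,o=jars(s)
for j in stops(s,o):print(j)
E
```

```text
clock: 26.9
tool_pos: [0.4838, 0.2382, 0.0449]
eef_rot: [0.721, 0.693, 0.0, 0.0]
contact_force: [-0.2, -0.4, -1.0]
opening: 0.191
finger_force: 25.0
clock: 27.7
tool_pos: [0.485, 0.2396, 0.1987]
eef_rot: [0.721, 0.693, 0.003, 0.001]
contact_force: [0.5, 0.2, -1.0]
opening: 0.333
finger_force: 0.0
clock: 29.6
tool_pos: [0.5199, -0.3611, 0.247]
eef_rot: [0.72, 0.694, 0.001, -0.001]
contact_force: [-0.1, 0.6, -0.9]
opening: 0.399
finger_force: 0.0
([42, 0, 111, 39, 959], [111.3, 30.6], array([ 0.3829, -0.2251]), 'amber', array([ 0.3632, -0.2089]))
([299, 125, 20, 21, 326], [308.5, 134.7], array([ 0.5486, -0.318 ]), 'amber', array([ 0.5479, -0.3171]))
([360, 132, 24, 22, 391], [371.7, 142.4], array([ 0.6063, -0.3271]), 'amber', array([ 0.6047, -0.3254]))
```

Run:
```python
from h import *
print(pose()[0]);to([.5484,-.3175,.037],'B')
```

```text
[ 0.52017343 -0.36051223  0.24726937]
B units [0.291 0.177 1.402] mm [ 43.6  26.6 210.4]
```

```bash
python3 -m pendant '[0.4,0.291,0.177,0,0,0,0, 0.4,0.291,0.177,0.2,0,0,0, 0.4,0.291,0.177,0.5,0,0,0, 0.4,0.291,0.177,0.8,0,0,0, 0.4,0.291,0.177,1,0,0,0, 0.4,0.291,0.177,1,0,0,0]'
python3 -m pendant '[0.4,0,0,0.2,0,0,0, 0.4,0,0,0.35,0,0,0, 0.4,0,0,0.4,0,0,0, 0.4,0,0,0.4,0,0,0]'
python3 -m pendant '[0,0,0,0,0,0,0, 0,0,0,0,0,0,0, 0,0,0,0,0,0,0, 0,0,0,0,0,0,0, 0,0,0,0,0,0,0, 0,0,0,0,0,0,0]' 25
python3 -m pendant '[0,0,0,-0.1,0,0,0, 0,0,0,-0.3,0,0,0, 0,0,0,-0.6,0,0,0, 0,0,0,-0.6,0,0,0]' >/dev/null
python3 -m pendant '[0,0,0,-0.3,0,0,0, 0,0,0,-0.6,0,0,0, 0,0,0,-0.8,0,0,0, 0,0,0,-0.8,0,0,0, 0,0,0,-0.8,0,0,0]'
python3 - <<'E'
from h import *
to(L2W(0,.022,.045))
E
```

```text
clock: 30.25
tool_pos: [0.5453, -0.3173, 0.0935]
eef_rot: [0.72, 0.694, -0.001, -0.004]
contact_force: [0.0, 0.4, -0.4]
opening: 0.404
finger_force: 0.0
clock: 30.65
tool_pos: [0.5484, -0.3201, 0.0379]
eef_rot: [0.721, 0.693, 0.0, 0.0]
contact_force: [0.7, -0.0, 0.4]
opening: 0.405
finger_force: 0.0
clock: 31.25
tool_pos: [0.5487, -0.3215, 0.0385]
eef_rot: [0.721, 0.693, 0.0, 0.001]
contact_force: [-1.3, 0.7, 7.3]
opening: 0.191
finger_force: 25.0
clock: 32.15
tool_pos: [0.5472, -0.3213, 0.2469]
eef_rot: [0.721, 0.693, -0.0, 0.0]
contact_force: [0.1, -0.3, -2.3]
opening: 0.199
finger_force: 25.0
 units [ 3.687 -0.203  1.344] mm [553.1 -30.5 201.7]
```

```bash
python3 -m pendant '[0,0.3,0,0,0,0,0, 0,0.6,-0.1,0,0,0,0, 0,0.9,-0.1,0,0,0,0, 0,0.92,-0.1,0,0,0,0]'>/dev/null
python3 -m pendant '[0,0.3,0,0,0,0,0, 0,0.6,-0.1,0,0,0,0, 0,0.9,-0.1,0,0,0,0, 0,0.92,-0.1,0,0,0,0]'>/dev/null
python3 -m pendant '[0,0.3,0,0,0,0,0, 0,0.6,0,0,0,0,0, 0,0.9,0,0,0,0,0, 0,0.92,0,0,0,0,0]'>/dev/null
python3 -m pendant '[0,0.3,0,0,0,0,0, 0,0.6,0,0,0,0,0, 0,0.9,0,0,0,0,0, 0,0.92,0,0,0,0,0, 0,0.92,0,0,0,0,0, 0,0.92,0,0,0,0,0]'
python3 - <<'E'
from h import *
to(L2W(0,.022,.045));t,q=pose();print(W2L(t))
E
```

```text
clock: 33.95
tool_pos: [0.5399, 0.2288, 0.2456]
eef_rot: [0.722, 0.692, -0.002, 0.0]
contact_force: [0.7, -0.8, -1.9]
opening: 0.193
finger_force: 25.0
 units [ 0.029 -0.006  1.337] mm [  4.4  -0.9 200.6]
[0.00125136 0.0183164 ]
```

```bash
python3 -m pendant '[0,0.015,-0.006,0,0,0,0, 0,0.015,-0.006,0.25,0,0,0, 0,0.015,-0.006,0.5,0,0,0, 0,0.015,-0.006,0.75,0,0,0, 0,0.015,-0.006,0.9,0,0,0, 0,0.015,-0.006,0.9,0,0,0]' >/dev/null
python3 -m pendant '[0,0,0,0.15,0,0,0, 0,0,0,0.3,0,0,0, 0,0,0,0.38,0,0,0, 0,0,0,0.44,0,0,0, 0,0,0,0.45,0,0,0, 0,0,0,0.45,0,0,0]'
python3 -m pendant '[0.33,0,0,0,0,0,0, 0.33,0,0,0,0,0,0, 0.33,0,0,0,0,0,0, 0.33,0,0,-0.1,0,0,0, 0.33,0,0,-0.3,0,0,0, 0.33,0,0,-0.6,0,0,0, 0.33,0,0,-0.9,0,0,0, 0.33,0,0,-1,0,0,0]'
python3 -m pendant '[0.4,0,0,-0.2,0,0,0, 0.4,-0.3,0,-0.35,0,0,0, 0.4,-0.6,0,-0.35,0,0,0, 0.4,-0.9,0,-0.35,0,0,0, 0.4,-1,0,-0.35,0,0,0]' >/dev/null
python3 -m pendant '[0.4,-0.3,0,0,0,0,0, 0.4,-0.6,0,0,0,0,0, 0.4,-0.9,0,0,0,0,0, 0.4,-1,0,0,0,0,0]' >/dev/null
python3 -m pendant '[0.4,-0.3,0,0,0,0,0, 0.4,-0.6,0.1,0,0,0,0, 0.4,-0.9,0.1,0,0,0,0, 0.4,-1,0.1,0,0,0,0]' >/dev/null
python3 -m pendant '[0.4,-0.3,0,0,0,0,0, 0.4,-0.6,0.1,0,0,0,0, 0.4,-0.9,0.1,0,0,0,0, 0.4,-1,0.1,0,0,0,0, 0.4,-1,0.1,0,0,0,0, 0.4,-1,0.1,0,0,0,0]'
python3 - <<'E'
from h import *
s=snap('wrist','w9.png');am,o=jars(s)
for j in stops(s,o):print(j)
print(pose()[0]);to([.606,-.3267,.037],'A')
E
```

```text
clock: 35.15
tool_pos: [0.5395, 0.234, 0.0451]
eef_rot: [0.721, 0.693, 0.0, 0.0]
contact_force: [0.3, 0.3, -1.8]
opening: 0.192
finger_force: 25.0
clock: 35.95
tool_pos: [0.5408, 0.2356, 0.2003]
eef_rot: [0.721, 0.693, 0.004, 0.001]
contact_force: [0.1, 0.2, -0.3]
opening: 0.33
finger_force: 0.0
clock: 37.85
tool_pos: [0.546, -0.3637, 0.2474]
eef_rot: [0.72, 0.694, 0.001, -0.001]
contact_force: [-0.2, 1.0, -0.3]
opening: 0.397
finger_force: 0.0
([12, 0, 113, 37, 1079], [84.8, 27.7], array([ 0.3869, -0.2245]), 'amber', array([ 0.3639, -0.2098]))
([332, 131, 23, 21, 368], [343.1, 140.7], array([ 0.6064, -0.3271]), 'amber', array([ 0.605 , -0.3257]))
[ 0.54612956 -0.36315261  0.24751407]
A units [0.254 0.389 1.404] mm [ 38.1  58.4 210.7]
```

Run:
```python
from h import *
s=snap('top')
for u,v,z in((368,163,0),(368,163,.1),(372,145,.1),(377,133,.17)):print(onz(s,u,v,z))
im=cv2.imread('pics/top0.png')[120:185,345:410];cv2.imwrite('pics/sof.png',cv2.resize(im,None,fx=9,fy=9,interpolation=cv2.INTER_CUBIC))
w=snap('wrist');cv2.imwrite('pics/w10.png',w['img'][:,:,::-1])
hh=cv2.cvtColor(w['img'],cv2.COLOR_RGB2HSV)
print(w['img'][140,380:560:6].tolist())
print(w['img'][110,380:560:6].tolist())
```

```text
[ 0.72950467 -0.28823358  0.        ]
[ 0.69963147 -0.26689364  0.1       ]
[ 0.74711214 -0.28005035  0.1       ]
[ 0.75312851 -0.2782304   0.17      ]
[[172, 161, 151], [175, 162, 152], [177, 165, 154], [164, 153, 142], [174, 162, 151], [170, 159, 148], [167, 156, 145], [77, 71, 66], [76, 71, 65], [78, 73, 68], [75, 70, 64], [77, 73, 67], [78, 72, 67], [75, 70, 65], [77, 72, 67], [75, 70, 65], [75, 70, 65], [173, 164, 152], [171, 158, 148], [173, 169, 158], [174, 166, 155], [172, 164, 153], [173, 171, 159], [172, 169, 157], [171, 160, 149], [170, 165, 154], [170, 164, 153], [170, 163, 152], [170, 165, 153], [168, 157, 146]]
[[177, 172, 160], [177, 167, 156], [176, 168, 156], [175, 169, 158], [170, 159, 148], [175, 164, 153], [170, 158, 148], [175, 163, 152], [171, 159, 148], [92, 85, 78], [74, 68, 64], [74, 68, 64], [77, 72, 67], [76, 70, 66], [75, 69, 64], [46, 43, 39], [39, 37, 33], [39, 36, 32], [38, 36, 32], [37, 37, 31], [38, 38, 32], [39, 37, 32], [53, 50, 44], [40, 37, 34], [39, 37, 33], [38, 37, 33], [41, 39, 36], [49, 46, 43], [49, 48, 43], [48, 46, 42]]
```

The softener's near edge is at x ≈ 0.722. The gripper body would reach 0.70, which leaves about 20 mm of clearance.

```bash
python3 -m pendant '[0.4,0.25,0.25,0,0,0,0, 0.4,0.25,0.386,0,0,0,0, 0.4,0.25,0.386,0.2,0,0,0, 0.4,0.25,0.386,0.5,0,0,0, 0.4,0.25,0.386,0.8,0,0,0, 0.4,0.25,0.386,1,0,0,0, 0.4,0.25,0.386,1,0,0,0]'
python3 -m pendant '[0.4,0,0,0.2,0,0,0, 0.4,0,0,0.35,0,0,0, 0.4,0,0,0.4,0,0,0, 0.4,0,0,0.4,0,0,0]'
python3 -m pendant '[0,0,0,0,0,0,0, 0,0,0,0,0,0,0, 0,0,0,0,0,0,0, 0,0,0,0,0,0,0, 0,0,0,0,0,0,0, 0,0,0,0,0,0,0]' 25
python3 -m pendant '[0,0,0,-0.1,0,0,0, 0,0,0,-0.3,0,0,0, 0,0,0,-0.6,0,0,0, 0,0,0,-0.6,0,0,0]' >/dev/null
python3 -m pendant '[0,0,0,-0.3,0,0,0, 0,0,0,-0.6,0,0,0, 0,0,0,-0.8,0,0,0, 0,0,0,-0.8,0,0,0, 0,0,0,-0.8,0,0,0]'
python3 - <<'E'
from h import *
to(L2W(.055,.022,.045))
E
```

```text
clock: 38.7
tool_pos: [0.6014, -0.3289, 0.0926]
eef_rot: [0.72, 0.694, -0.002, -0.004]
contact_force: [-1.2, 0.6, 0.4]
opening: 0.403
finger_force: 0.0
clock: 39.1
tool_pos: [0.6049, -0.331, 0.0378]
eef_rot: [0.721, 0.693, 0.0, 0.0]
contact_force: [0.2, -0.0, 0.4]
opening: 0.4
finger_force: 0.0
clock: 39.7
tool_pos: [0.6058, -0.3321, 0.0386]
eef_rot: [0.721, 0.693, 0.001, 0.001]
contact_force: [0.1, 0.5, 6.2]
opening: 0.197
finger_force: 25.0
clock: 40.6
tool_pos: [0.6037, -0.3317, 0.2469]
eef_rot: [0.721, 0.693, -0.0, -0.0]
contact_force: [-0.9, 0.8, -1.2]
opening: 0.194
finger_force: 25.0
 units [ 3.742 -0.215  1.344] mm [561.3 -32.2 201.6]
```

```bash
python3 -m pendant '[0,0.3,0,0,0,0,0, 0,0.6,-0.1,0,0,0,0, 0,0.9,-0.1,0,0,0,0, 0,0.93,-0.1,0,0,0,0]'>/dev/null
python3 -m pendant '[0,0.3,0,0,0,0,0, 0,0.6,-0.1,0,0,0,0, 0,0.9,-0.1,0,0,0,0, 0,0.93,-0.11,0,0,0,0]'>/dev/null
python3 -m pendant '[0,0.3,0,0,0,0,0, 0,0.6,0,0,0,0,0, 0,0.9,0,0,0,0,0, 0,0.93,0,0,0,0,0]'>/dev/null
python3 -m pendant '[0,0.3,0,0,0,0,0, 0,0.6,0,0,0,0,0, 0,0.9,0,0,0,0,0, 0,0.93,0,0,0,0,0, 0,0.93,0,0,0,0,0, 0,0.93,0,0,0,0,0]'
python3 - <<'E'
from h import *
to(L2W(.055,.022,.045));t,q=pose();print(W2L(t))
E
```

```text
clock: 42.4
tool_pos: [0.5953, 0.2242, 0.2455]
eef_rot: [0.722, 0.692, -0.002, 0.001]
contact_force: [-0.6, -1.0, -1.2]
opening: 0.196
finger_force: 25.0
 units [ 0.045 -0.01   1.337] mm [  6.7  -1.5 200.5]
[0.05680916 0.01597647]
```

```bash
python3 -m pendant '[0,0.03,-0.008,0,0,0,0, 0,0.03,-0.008,0.25,0,0,0, 0,0.03,-0.008,0.5,0,0,0, 0,0.03,-0.008,0.75,0,0,0, 0,0.03,-0.008,0.9,0,0,0, 0,0.03,-0.008,0.9,0,0,0]' >/dev/null
python3 -m pendant '[0,0,0,0.15,0,0,0, 0,0,0,0.3,0,0,0, 0,0,0,0.38,0,0,0, 0,0,0,0.44,0,0,0, 0,0,0,0.45,0,0,0, 0,0,0,0.45,0,0,0]'
python3 -m pendant '[0.33,0,0,0,0,0,0, 0.33,0,0,0,0,0,0, 0.33,0,0,0,0,0,0, 0.33,0,0,-0.1,0,0,0, 0.33,0,0,-0.3,0,0,0, 0.33,0,0,-0.6,0,0,0, 0.33,0,0,-0.9,0,0,0, 0.33,0,0,-1,0,0,0]'
python3 -m pendant '[0.33,0,0,-0.2,0,0,0, 0,0,-0.3,-0.4,0,0,0, 0,-0.33,-0.3,-0.6,0,0,0, 0,-0.66,-0.3,-0.6,0,0,0, 0,-0.8,-0.3,-0.6,0,0,0, 0,-0.8,-0.3,-0.6,0,0,0, 0,-0.8,-0.3,-0.6,0,0,0]'
python3 - <<'E'
from h import *
s=snap('wrist')
cv2.imwrite('pics/w11.png',s['img'][:,:,::-1])
print(np.round(r.get_state()['q'],2))
am,o=jars(s);print(o)
for x,y,w,h,a,c in o:print(W2L(onz(s,*c,.036)))
t=snap('top','t11.png')
E
```

```text
clock: 43.6
tool_pos: [0.5947, 0.2317, 0.0452]
eef_rot: [0.721, 0.693, 0.001, 0.0]
contact_force: [0.2, -0.4, -1.7]
opening: 0.192
finger_force: 25.0
clock: 44.4
tool_pos: [0.5963, 0.2335, 0.2007]
eef_rot: [0.721, 0.693, 0.004, 0.001]
contact_force: [0.6, 1.1, -0.4]
opening: 0.327
finger_force: 0.0
clock: 45.1
tool_pos: [0.5442, 0.1132, 0.2849]
eef_rot: [0.721, 0.692, 0.0, -0.0]
contact_force: [-0.0, 0.6, -0.0]
opening: -0.003
finger_force: 0.0
[ 0.09  0.6  -0.63  1.7   0.41  0.98 -0.74]
[(np.int32(187), np.int32(19), np.int32(52), np.int32(54), np.int32(1705), array([212.4,  45.1])), (np.int32(301), np.int32(18), np.int32(50), np.int32(56), np.int32(1685), array([325.4,  45. ])), (np.int32(244), np.int32(20), np.int32(49), np.int32(54), np.int32(1731), array([268.5,  47.2]))]
[-0.05410036  0.02879734]
[0.05583079 0.02876325]
[0.00045422 0.02684771]
```

Three round jar blobs sit at locker x ≈ -54, 0 and +56, all on the floor. Next comes the lid: I measure its open angle and plan the arc.

Run:
```python
from h import *
a=snap('scene');b=snap('top')
def tri(pa,pb):
    o1,d1=ray(a,*pa);o2,d2=ray(b,*pb);M=np.c_[d1,-d2];k=np.linalg.lstsq(M,o2-o1,rcond=None)[0]
    p,q=o1+k[0]*d1,o2+k[1]*d2;return (p+q)/2,np.linalg.norm(p-q)
for pa,pb in(((293,25),(27,243)),((558,82),(50,25))):
    p,e=tri((230+pa[0]/3.75,70+pa[1]/3.75),(90+pb[0]/2.5,170+pb[1]/2.5));print(W2L(p)*1000,p[2],e)
to(L2W(-.03,.195,.285));print(W2L(pose()[0]))
```

```text
[-99.26496042 137.97301841] 0.22102843654397075 0.0012223604902550631
[ 98.103148   135.42558202] 0.22161978742775723 0.00682882244923501
 units [ 1.933e+00 -2.620e-01 -1.000e-03] mm [ 2.899e+02 -3.920e+01 -2.000e-01]
[ 0.0100519  -0.09479825]
```

```bash
python3 -m pendant '[0,0.3,-0.13,0,0,0,0, 0,0.6,-0.26,0,0,0,0, 0,0.9,-0.26,0,0,0,0, 0,0.96,-0.26,0,0,0,0]' 10 >/dev/null
python3 -m pendant '[0,0.3,0,0,0,0,0, 0,0.6,0,0,0,0,0, 0,0.9,0,0,0,0,0, 0,0.99,0,0,0,0,0, 0,0.99,0,0,0,0,0, 0,0.99,0,0,0,0,0, 0,0.99,0,0,0,0,0]'
python3 - <<'E'
from h import *
t=pose()[0];print(W2L(t),t[2],np.round(r.get_state()['q'],2))
to(L2W(-.03,.195,.2))
E
```

```text
clock: 46.4
tool_pos: [0.5181, 0.4047, 0.2843]
eef_rot: [0.722, 0.692, -0.001, 0.001]
contact_force: [-0.1, 0.9, -0.1]
opening: 0.007
finger_force: 0.0
[-0.02752401  0.19329179] 0.2842882202857718 [-0.44  0.74 -0.58  1.39  0.42  1.14 -1.12]
 units [ 0.013 -0.017  0.562] mm [ 1.9 -2.5 84.3]
```

```bash
python3 -m pendant '[0,0,0,0.2,0,0,0, 0,0,0,0.4,0,0,0, 0,0,0,0.56,0,0,0, 0,0,0,0.56,0,0,0, 0,0,0,0.56,0,0,0]'
python3 -m pendant '[0,-0.12,0,0,0,0,0, 0,-0.24,0,0,0,0,0, 0,-0.32,0,0,0,0,0, 0,-0.38,0,0,0,0,0, 0,-0.44,0,0,0,0,0, 0,-0.5,0,0,0,0,0, 0,-0.56,0,0,0,0,0, 0,-0.62,0,0,0,0,0, 0,-0.68,0,0,0,0,0, 0,-0.72,0,0,0,0,0, 0,-0.72,0,0,0,0,0]'
python3 - <<'E'
from h import *
t=pose()[0];print(W2L(t),t[2])
E
```

```text
clock: 46.9
tool_pos: [0.5179, 0.4062, 0.201]
eef_rot: [0.722, 0.692, -0.0, 0.0]
contact_force: [1.0, 0.6, -0.3]
opening: 0.006
finger_force: 0.0
clock: 48.0
tool_pos: [0.5128, 0.2974, 0.2001]
eef_rot: [0.722, 0.692, -0.001, 0.001]
contact_force: [0.4, 0.8, 0.0]
opening: 0.006
finger_force: 0.2
[-0.02853564  0.0858069 ] 0.20006252061060434
```

```bash
python3 -m pendant '[0,-0.09,0,-0.01,0,0,0, 0,-0.18,0,-0.02,0,0,0, 0,-0.27,0,0.005,0,0,0, 0,-0.353,0,0.033,0,0,0, 0,-0.44,0,0.08,0,0,0, 0,-0.52,0,0.133,0,0,0, 0,-0.52,0,0.133,0,0,0]'
python3 -m pendant '[0,-0.07,0,0.065,0,0,0, 0,-0.14,0,0.137,0,0,0, 0,-0.19,0,0.22,0,0,0, 0,-0.235,0,0.3,0,0,0, 0,-0.26,0,0.36,0,0,0, 0,-0.28,0,0.42,0,0,0, 0,-0.28,0,0.42,0,0,0]'
python3 - <<'E'
from h import *
t=pose()[0];print(W2L(t),t[2])
E
```

```text
clock: 48.7
tool_pos: [0.5093, 0.2172, 0.1788]
eef_rot: [0.722, 0.692, -0.003, 0.001]
contact_force: [-0.4, -0.7, -0.7]
opening: 0.004
finger_force: 0.0
clock: 49.4
tool_pos: [0.5073, 0.1783, 0.1162]
eef_rot: [0.721, 0.693, -0.002, 0.0]
contact_force: [-0.4, 0.5, 1.1]
opening: 0.006
finger_force: 0.0
[-0.02925254 -0.03340847] 0.11623607492597464
```

```bash
python3 -m pendant '[0,0,0,0.03,0,0,0, 0,0,0,0.05,0,0,0, 0,0,0,0.06,0,0,0, 0,0,0,0.07,0,0,0]'
python3 - <<'E'
from h import *
t=pose()[0];print(W2L(t),t[2]);s=snap('scene')
cv2.imwrite('pics/s12.png',cv2.resize(s['img'][70:270,180:400,::-1],None,fx=2.7,fy=2.7,interpolation=cv2.INTER_CUBIC))
E
```

```text
clock: 49.8
tool_pos: [0.5081, 0.1792, 0.1083]
eef_rot: [0.721, 0.693, -0.0, 0.001]
contact_force: [-5.0, -4.4, 26.8]
opening: 0.004
finger_force: 13.2
[-0.0285383 -0.0324642] 0.10829040767833333
```

Pressing met the lid at z 0.108 with 27 N, which is flush with the deck, so the lid is shut. The bolt comes next.

```bash
python3 -m pendant '[0,0,0,-0.3,0,0,0, 0,0,0,-0.6,0,0,0, 0,-0.3,0.2,-0.65,0,0,0, 0,-0.6,0.45,-0.65,0,0,0, 0,-0.92,0.46,-0.65,0,0,0, 0,-0.92,0.46,-0.65,0,0,0, 0,-0.92,0.46,-0.65,0,0,0, 0,-0.92,0.46,-0.65,0,0,0]'
python3 - <<'E'
from h import *
to(L2W(.040,-.172,.141));t=pose()[0];print(W2L(t))
s=snap('scene');tt=snap('top','t13.png')
cv2.imwrite('pics/w13.png',snap('wrist')['img'][:,:,::-1])
E
```

```text
clock: 50.65
tool_pos: [0.5711, 0.0407, 0.2047]
eef_rot: [0.72, 0.693, 0.001, -0.001]
contact_force: [-0.5, -0.2, 0.3]
opening: 0.004
finger_force: 0.0
 units [-0.025 -0.     0.424] mm [-3.8 -0.  63.7]
[ 0.03999114 -0.16828928]
```

View pics/w13.png

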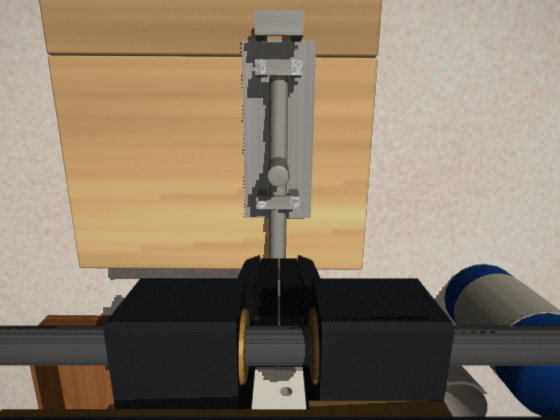

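The lid is shut and its keeper is in line with the bolt. The knob at (278,175) is straight ahead of the fingers.

```bash
python3 -m pendant '[0,-0.025,0,0.2,0,0,0, 0,-0.025,0,0.4,0,0,0, 0,-0.025,0,0.424,0,0,0, 0,-0.025,0,0.424,0,0,0]'
python3 -m pendant '[0,0.07,0,0,0,0,0, 0,0.12,0,0,0,0,0, 0,0.17,0,0,0,0,0, 0,0.22,0,0,0,0,0, 0,0.27,0,0,0,0,0, 0,0.32,0,0,0,0,0, 0,0.37,0,0,0,0,0, 0,0.4,0,0,0,0,0, 0,0.4,0,0,0,0,0]'
python3 -m pendant '[0,0.02,0,0,0,0,0, 0,0.04,0,0,0,0,0, 0,0.04,0,0,0,0,0]'
python3 - <<'E'
from h import *
t=pose()[0];print(W2L(t),t[2])
E
```

```text
clock: 51.2
tool_pos: [0.5709, 0.0364, 0.1408]
eef_rot: [0.72, 0.694, -0.0, -0.001]
contact_force: [0.0, 0.2, 0.5]
opening: 0.005
finger_force: 0.0
clock: 52.1
tool_pos: [0.5738, 0.0966, 0.1409]
eef_rot: [0.721, 0.693, 0.001, -0.0]
contact_force: [0.4, -0.1, 0.1]
opening: 0.004
finger_force: 0.0
clock: 52.4
tool_pos: [0.5736, 0.1005, 0.1407]
eef_rot: [0.721, 0.693, -0.001, 0.0]
contact_force: [-0.2, -2.8, 0.6]
opening: 0.003
finger_force: 1.6
[ 0.04008528 -0.10851793] 0.14067066982439494
```

```bash
python3 -m pendant '[0,0.02,0,0,0,0,0, 0,0.04,0,0,0,0,0, 0,0.04,0,0,0,0,0]'
python3 -m pendant '[0,0.02,0,0,0,0,0, 0,0.04,0,0,0,0,0, 0,0.04,0,0,0,0,0]'
```

```text
clock: 52.7
tool_pos: [0.5736, 0.1007, 0.1406]
eef_rot: [0.722, 0.691, -0.004, 0.003]
contact_force: [-1.2, -12.5, 7.0]
opening: 0.004
finger_force: 6.1
clock: 53.0
tool_pos: [0.5735, 0.101, 0.1406]
eef_rot: [0.724, 0.69, -0.008, 0.005]
contact_force: [-2.1, -21.3, 11.9]
opening: 0.005
finger_force: 11.0
```

```bash
python3 -m pendant '[0,-0.15,0,0,0,0,0, 0,-0.3,0,0,0,0,0, 0,-0.3,0,-0.3,0,0,0, 0,-0.5,0,-0.6,0,0,0, 0,-0.8,0,-0.6,0,0,0, 0,-0.8,0,-0.6,0,0,0, 0,-0.8,0,-0.6,0,0,0]'
python3 - <<'E'
from h import *
s=snap('wrist','w14.png');v=s['img'].astype(int)
# bar/knob: low-saturation grey; expected knob pixel if home vs drawn
for y in(-.095,-.135):
    u=pix(s,L2W(.04,y,.158));print(u);a,b=int(u[1]),int(u[0]);print(v[a-10:a+11:4,b-12:b+13:3].mean(2).round().tolist())
a=cv2.imread('pics/top0.png').astype(int);b=snap('top','t14.png')['img'][:,:,::-1].astype(int)
d=(cv2.blur(np.abs(a-b).max(2).astype('uint8'),(3,3))>40).astype('uint8')
n,l,st,c=cv2.connectedComponentsWithStats(d);print([x.tolist() for x in st[1:] if x[4]>15])
E
```

```text
clock: 53.7
tool_pos: [0.5695, -0.0074, 0.2308]
eef_rot: [0.722, 0.692, 0.0, -0.0]
contact_force: [-0.5, 1.2, 0.6]
opening: 0.005
finger_force: 0.0
[278.0714373    4.26474783]
[]
[278.27808087  84.40401303]
[[64.0, 66.0, 109.0, 131.0, 136.0, 131.0, 102.0, 138.0, 140.0], [64.0, 64.0, 110.0, 131.0, 136.0, 131.0, 102.0, 138.0, 140.0], [63.0, 65.0, 109.0, 131.0, 135.0, 131.0, 102.0, 137.0, 141.0], [64.0, 65.0, 109.0, 130.0, 136.0, 132.0, 102.0, 139.0, 140.0], [65.0, 60.0, 108.0, 132.0, 136.0, 130.0, 101.0, 138.0, 139.0], [64.0, 63.0, 110.0, 129.0, 137.0, 131.0, 100.0, 138.0, 140.0]]
[[221, 123, 301, 297, 31925], [100, 178, 107, 95, 7300], [376, 196, 26, 44, 766], [204, 215, 4, 8, 17], [246, 219, 18, 24, 318], [387, 254, 11, 17, 89], [176, 285, 7, 16, 89], [541, 405, 19, 15, 229]]
```

```bash
python3 -c "
from plant import r
print(r.finish_job())"
```

```text
the job is handed in; nothing more can be done
None
```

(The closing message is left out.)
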